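Unclamp a hinge block and rack it

ROBOT

A 6-joint arm with a two-finger parallel gripper is mounted at the origin on the work surface. World frame = base frame: x ahead of the robot, y to its left, z up, the work surface at z = 0. Lengths are in m, angles in rad, forces in N, time in s.
With the tool pointing down it reaches from about 0.3 to 0.775 m from the base axis. Payload 14.6 kg.
Tool frame: the origin (TCP) lies on the mounting face of the last link; the fingertips stand 199 mm ahead of it and the grasp point (between the pads) lies 180 mm ahead of it; z points along the fingers, y is the line along which they close (so a half turn about z gives the same grasp; the last joint's range is limited). The gripper opens to 94 mm and grips with 3 to 60 N. Pads are 16 mm wide; open, the fingers measure 119 mm over their backs; the gripper's body (75 mm by 177 mm) begins 78 mm behind the grasp point.
Start: joints at [-1.32, 0.3, 1.521, -0, 1.321, -0.067], TCP at [0.172, -0.522, 0.405] pointing down, gripper open.
Joint ranges: [-3.03, 3.03], [-0.79, 2.21], [0.23, 2.52], [-1.04, 4.18], [0, 3.07], [-2.55, 2.55]. Speed limits (rad/s): [2.22, 2.22, 2.57, 3.14, 3.14, 3.14].

INTERFACE

Orientations are given as [roll, pitch, yaw] about the fixed x, y, z axes, in that order (R = Rz(yaw) Ry(pitch) Rx(roll)).
In Python, from station import telemetry, cams, workorder, finder gives the robot as it stands.
- The arm moves only by the tool jog_arm, never from a script. Its argument "rows" is a list of rows, each an object with "gripper": the finger opening in m, from 0 to 0.094; "slide": the shift along the tool's x, y, z in m, a list of three; "spin": the turn about the tool's z in rad. In form: [{"gripper": gripper, "slide": [tx, ty, tz], "spin": spin}, ...]. A call has 1 to 8 rows; each row is the pose to reach, as a shift and turn from the pose commanded when the call began, along the tool's axes at that moment; what a row does not reach only later rows make up. A row lasts 1/10 s, in which the tool goes at most 50 mm and 8.59 degrees, less where a joint would pass 70% of its speed; a pose out of reach is approached as far as the arm can. A call with a gripper value outside its range is refused whole. The fingers move at their own pace and stop on an object; "squeeze" is the grip in N (left out, the last holds). Time passes only in rows, so rows that repeat a pose let the fingers close. It gives the time, the measured TCP pose, the force, the opening and the grip force at its end, in the units of the state.
- telemetry.get_obs(): the state, without advancing time (a new reading comes with each control period).
- cams.camera(name): name is "scene" or "top"; returns (picture, depth): 400x640x3 uint8, red, green, blue; 400x640 float32, m along the optical axis (not along the pixel's ray), 0 where there is no reading.
- cams.camera_info(name): a dict with "camera_matrix" (3x3 intrinsics, pixels), "R" (3x3) and "t" (3): a world point X has camera coordinates R X + t. Camera axes: x right, y down, z forward; pixel columns grow to the right and rows downward; lengths in m; the calibration is good to about 2 mm. A picture is of the moment at which its call begins. camera_info takes no time and is no camera call.
- workorder.hand_in(): hands the job in; it is judged then, once.
Trained networks look in the newest picture that a camera, given by its name, has taken for a name from the list of things; names that differ only in an ending like _2 or _b are one class to them, and where a whole thing is asked for, a point or a joint stands for the part that bears it (a point fixed in the world has none). Each returns a list of dicts, best first, with "confidence" (0 to 1); they miss things now and then, are a little off and sometimes report something else, mostly with a low value. They report only what shows in the picture. A call takes as long as a camera call. They do not tell look-alikes from the thing itself.
- finder.find_in(target, camera): "point" ([x, y, z] in m, in world coordinates, good to about 4 mm: the middle of the surface that is visible of it).
- finder.masks_of(target, camera): "region" (400x640 bool, what is visible of it).
The state is a dict: "time_s": time; "qpos": joint angles; "joint_vel": joint speeds; "tau": joint torques, N m; "ee_pos": TCP position; "eef_rot": TCP orientation; "force": force on the tool from outside, world axes, zero at the start; "moment": the same for the moment, N m; "grip_width": finger opening in m; "grip_force": force on a finger pad.
Only numpy, scipy, OpenCV 4.12 (cv2) and the standard library are available. Lean on these libraries where they do the work, as an engineer would, in place of code of your own. Each camera call takes 0.05 s, during which the arm holds its last target. There are 200 camera calls.

TASK

Slide the vise's jaw all the way open, then lift the aluminium hinge block out and stand it on the bare table so that you can change your grip; let go of it there. Then take it again by its long sides (the rack has no finger room at its ends) and lower it without dropping, upright, into the empty bay of the white parts rack, in line with the two blocks already there. Leave the jaw open, and do not disturb the other blocks or the things lying about.

Things in the scene. Friction and masses are not known exactly. Their poses are not given: they have to be found in the camera images.
- vise: Small grey vise, bolted down. Origin on the table under the middle of the clamped block, z up. Bed 185 x 48 mm, top 20 mm high, along its x from -125 to +60 mm; a foot 110 mm wide (y), 10 mm high at x 20 to 50 mm. Fixed jaw at x +17.5 to +41.5 mm, 44 mm wide (y), top 66 mm high. The sliding jaw is on the -x side.
- jaw (a joint): Slide of the vise's dark steel jaw, m: 0 to 0.004 = closed on the block, 0.026 = fully open (end stop). Opens along the vise's -x, away from the fixed jaw, against about 4 N of friction and a light drag; stays where left. Open, it leaves no room for a finger between jaw and block.
- jaw_lip (a point): Middle of the inner edge of the lip along the sliding jaw's top, at the lip's underside, 62 mm above the table (2 mm over the block's top); moves with the jaw. The lip is 44 mm wide (vise y), 6 mm thick, top 68 mm high; closed, it reaches 4 to 8 mm over the block and keeps it in.
- jaw_handle (a point): Point to grip on the jaw's handle, an upright steel post 18 mm in diameter: on its axis, 62 mm above the table, 68 mm from the vise's origin on the -x side when the joint is 0; moves with the jaw. Post top 80 mm high; it rises from the jaw's carriage at 34 mm. Pinch it from above on its vise +y and -y sides.
- block: Aluminium hinge block, 34 (its x) x 60 (y) x 40 mm high; a 12 mm wide, 14 mm deep slot runs along x across its top. Same after a half turn about z. Origin: centre of its underside. 0.15 to 0.3 kg. Starts on the vise's bed (origin 20 mm high), axes along the vise's, 34 mm between the jaws; its +y and -y ends stick out about 8 mm past the jaws and can be gripped there.
- rack: White fixed rack, 110 (its x) x 236 mm (y). Origin on the table under its middle, z up. Floor 6 mm high. Four dividers along x, 5 mm thick, tops 56 mm high, make three bays 72 mm wide (y), centred at y = -77, 0, +77 mm, open at front, back and top. Blocks stand with the 60 mm length along the rack's y, middle at x = 0; no room for fingers at their ends.
- tag: Blank brown card, 60 x 40 mm, paper thin, lying on the floor of the one empty bay, origin at the bay's middle (6 mm above the table). The block is to stand on it.
- spare_a: A finished block like the first (34 x 60 x 40 mm), already in one bay of the rack. Origin at the centre of its underside.
- spare_b: Another finished block like the first (34 x 60 x 40 mm), already in another bay of the rack. Origin at the centre of its underside.
- jar: Bystander: small jar, 52 mm in diameter, 60 mm high. Origin at the centre of its underside.
- screwdriver: Bystander: screwdriver lying along its x axis, on the table beyond the work.
- brush: Bystander: hand brush lying along its x axis, on the table.
Mind the look-alikes: they are no part of the job. What is shaped like the block but purple or turquoise is not meant.

How it is judged:
By the outcome, as a careful person would: the job done as asked, in the order asked, and still so for the second after the job is handed in, with the robot touching nothing.
It also fails if it takes over 61 s, if anything falls off the work surface, if the arm or the gripper's body presses on something with over 40 N, if the wrist force passes 120 N, or if a joint passes its speed limit or range.

## Working session

There is one attempt and no reset: what is moved stays moved. The work goes in short steps, Python scripts to look and compute and a tool call to move; the robot and the scene stay as the last step left them, time stands still between calls to the robot, and variables do not carry over. Pictures are saved under pics/ and viewed, at most 10 in all, crops included, and the job is handed in when it is done.

Besides the shell and the picture viewer there is one more tool, called after "Request:" as a command line: name --argument value ..., lists and objects as JSON in quotes. jog_arm: Moves the arm, as the interface text tells. Its arguments: {"type":"object","properties":{"rows":{"type":"array","items":{"type":"object","properties":{"gripper":{"type":"number"},"slide":{"type":"array","items":{"type":"number"}},"spin":{"type":"number"}}}},"squeeze":{"type":"number"}},"required":["rows"]}

```bash
ls; mkdir -p pics; cat > h.py <<'E'
import numpy as np, cv2
from station import telemetry, cams, workorder, finder
def cloud(name):
    im,d=cams.camera(name); c=cams.camera_info(name)
    K=np.array(c["camera_matrix"]);R=np.array(c["R"]);t=np.array(c["t"])
    v,u=np.mgrid[0:400,0:640]
    P=np.stack([(u-K[0,2])/K[0,0]*d,(v-K[1,2])/K[1,1]*d,d],-1)
    W=(P-t)@R; W[d==0]=np.nan
    return im,W
E
python3 - <<'E'
from h import *
for n in("scene","top"):
    im,W=cloud(n); np.savez(n+"0.npz",im=im,W=W)
    c=cams.camera_info(n); print(n,np.round(c["camera_matrix"],1).tolist(),np.round(-np.array(c["R"]).T@np.array(c["t"]),3))
    cv2.imwrite(f"pics/{n}0.png",im[:,:,::-1])
    for k in("vise","jaw","jaw_lip","jaw_handle","block","rack","tag","spare_a","jar"):
        print(k,[(np.round(r["point"],3).tolist(),round(r["confidence"],2)) for r in finder.find_in(k,n)][:5])
print(telemetry.get_obs())
E
```

```text
pics
scene [[445.2, 0.0, 321.7], [0.0, 445.2, 198.2], [0.0, 0.0, 1.0]] [ 1.326 -0.334  0.947]
vise []
jaw [([0.53, 0.196, 0.061], 0.76)]
jaw_lip [([0.525, 0.199, 0.063], 0.88)]
jaw_handle [([0.534, 0.198, 0.057], 0.63)]
block [([0.579, 0.196, 0.058], 0.82), ([0.526, 0.316, 0.031], 0.82), ([0.6, 0.095, 0.03], 0.67)]
rack [([0.605, -0.259, 0.001], 0.96), ([0.578, 0.196, 0.06], 0.5), ([0.529, 0.194, 0.06], 0.29)]
tag [([0.59, -0.253, 0.006], 0.84), ([0.805, 0.031, 0.023], 0.36)]
spare_a [([0.572, -0.327, 0.037], 0.78), ([0.606, -0.255, 0.003], 0.53)]
jar [([0.332, -0.417, 0.043], 0.95)]
top [[436.4, 0.0, 322.9], [0.0, 436.4, 201.4], [0.0, 0.0, 1.0]] [0.389 0.016 1.306]
vise [([0.54, 0.204, 0.032], 0.57), ([0.32, -0.408, 0.059], 0.28)]
jaw [([0.529, 0.205, 0.042], 0.76)]
jaw_lip [([0.53, 0.204, 0.044], 0.92)]
jaw_handle [([0.53, 0.208, 0.043], 0.6), ([0.541, 0.206, 0.032], 0.58)]
block [([0.574, 0.211, 0.062], 0.68), ([0.591, 0.098, 0.036], 0.55)]
rack [([0.584, -0.253, 0.006], 0.89)]
tag [([0.586, -0.254, 0.008], 0.61)]
spare_a [([0.602, -0.171, 0.043], 0.7), ([0.539, 0.205, 0.032], 0.35)]
jar [([0.319, -0.41, 0.06], 0.89)]
{'time_s': 1.0, 'qpos': array([-1.31960856e+00,  2.99927576e-01,  1.52097665e+00,  1.60316722e-05,
        1.32071702e+00, -6.65998422e-02]), 'joint_vel': array([-1.11073526e-03, -2.48819848e-04, -1.07730518e-03, -2.39120092e-05,
        1.83575007e-03, -9.14147173e-04]), 'tau': array([-2.49823759e-03, -5.31673980e+01, -3.52920449e+01,  7.06955139e-02,
        2.12649879e-02,  3.74200340e-05]), 'ee_pos': array([ 0.17185468, -0.52246224,  0.40464034]), 'eef_rot': array([-3.14156516e+00, -1.74012966e-05,  3.17783644e-01]), 'force': array([-0.55717124,  0.53192179, -0.14876377]), 'moment': array([0.00847039, 0.02191091, 0.03970791]), 'grip_force': 0.0, 'grip_width': 0.09376726642823054}
```

View both.

View pics/scene0.png

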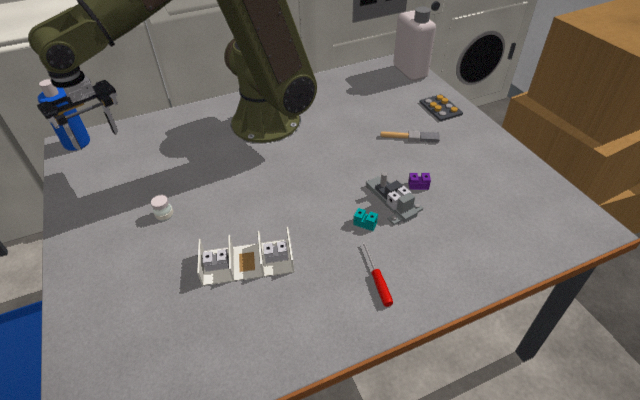

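View pics/top0.png

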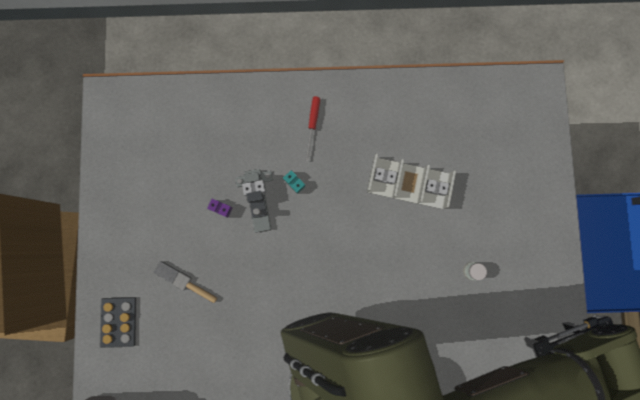

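```bash
python3 - <<'E'
from h import *
T=np.load("top0.npz");S=np.load("scene0.npz")
def up(im,x,y,w,h,k): return cv2.resize(im[y:y+h,x:x+w],None,fx=k,fy=k,interpolation=cv2.INTER_CUBIC)
a=np.hstack([up(T["im"],205,160,100,75,4),up(S["im"],350,160,100,75,4)])
b=np.hstack([up(T["im"],362,145,100,75,4),up(S["im"],195,220,100,75,4)])
cv2.imwrite("pics/crop.png",np.vstack([a,b])[:,:,::-1])
def rect(W,im,box,z,bright=None):
    m=(W[...,0]>box[0])&(W[...,0]<box[1])&(W[...,1]>box[2])&(W[...,1]<box[3])&(W[...,2]>z[0])&(W[...,2]<z[1])
    if bright: m&=(im.min(-1)>bright)
    P=W[m]; 
    if len(P)<5: return len(P)
    r=cv2.minAreaRect(P[:,:2].astype(np.float32)); return len(P),np.round(P.mean(0),4),np.round(r[0],4),np.round(r[1],4),round(r[2],1)
for n,D in(("top",T),("scene",S)):
    W,im=D["W"],D["im"]
    vb=(.42,.68,.14,.27)
    for nm,box,z in(("block/jaw top",(.55,.6,.15,.26),(.055,.064)),("lip+fix",vb,(.0645,.072)),("post",vb,(.074,.09)),("bed",vb,(.012,.026)),
      ("rackfloor",(.5,.68,-.4,-.1),(.002,.012)),("divtop",(.5,.68,-.42,-.1),(.051,.064)),("spares",(.5,.68,-.4,-.1),(.040,.0495))):
        print(n,nm,rect(W,im,box,z))
    g=W[...,2][(np.abs(W[...,0]-.5)<.02)&(np.abs(W[...,1])<.1)];print("table z",np.nanmedian(g))
# top-view height profile along vise
im,W=T["im"],T["W"]
print(np.round(W[160:235:3,236:280:3,2]*1000).astype(float).tolist().__str__().replace("], [","\n"))
E
```

```text
top block/jaw top (166, array([0.5771, 0.2166, 0.0602]), array([0.5755, 0.2166]), array([0.0461, 0.0613]), 4.3)
top lip+fix (249, array([0.572 , 0.2157, 0.0678]), array([0.5587, 0.2121]), array([0.1175, 0.0501]), 12.8)
top post (33, array([0.5053, 0.2057, 0.0801]), array([0.521 , 0.2091]), array([0.052 , 0.0151]), 11.5)
top bed (393, array([0.5255, 0.205 , 0.0194]), array([0.5437, 0.2218]), array([0.1007, 0.1856]), 87.2)
top rackfloor (2463, array([ 0.5854, -0.2449,  0.0057]), array([ 0.5901, -0.2499]), array([0.1798, 0.2991]), 0.0)
top divtop (305, array([ 0.58  , -0.2507,  0.0558]), array([ 0.5828, -0.243 ]), array([0.2362, 0.1084]), 75.5)
top spares (437, array([ 0.5803, -0.2501,  0.0454]), array([ 0.5827, -0.2408]), array([0.2325, 0.1085]), 75.5)
table z 0.00048486972519470954
scene block/jaw top (177, array([0.576 , 0.2092, 0.0591]), array([0.5765, 0.2114]), array([0.0646, 0.0469]), 87.0)
scene lip+fix (120, array([0.5675, 0.209 , 0.0663]), array([0.5625, 0.2097]), array([0.1168, 0.0457]), 11.6)
scene post (23, array([0.5073, 0.2003, 0.0773]), array([0.507 , 0.2001]), array([0.0
[... 1878 characters left out ...]
35.0, 22.0, -1.0, 4.0, 1.0, -3.0
2.0, -1.0, 2.0, -3.0, -4.0, 34.0, 80.0, 81.0, 52.0, 33.0, 18.0, 0.0, 4.0, 6.0, -3.0
-3.0, 1.0, 0.0, -2.0, -3.0, 36.0, 38.0, 73.0, 42.0, 34.0, 28.0, 1.0, 1.0, 0.0, 2.0
-3.0, 1.0, 1.0, 2.0, 1.0, -1.0, 36.0, 19.0, 22.0, 21.0, 19.0, -5.0, -2.0, -4.0, -5.0
4.0, 1.0, 3.0, 2.0, -2.0, 1.0, 22.0, 23.0, 20.0, 20.0, 22.0, 1.0, -0.0, 2.0, 2.0
2.0, 2.0, -6.0, 0.0, -1.0, -1.0, 26.0, 21.0, 18.0, 18.0, 23.0, 10.0, -0.0, -3.0, 4.0
2.0, -2.0, 4.0, 2.0, 2.0, 3.0, 27.0, 22.0, 19.0, 25.0, 15.0, 21.0, 3.0, 2.0, 1.0
-0.0, -2.0, 9.0, 4.0, -5.0, -1.0, 19.0, 21.0, 19.0, 20.0, 21.0, 16.0, -1.0, -2.0, 1.0
-1.0, 1.0, -2.0, 2.0, 2.0, 3.0, 0.0, 2.0, -3.0, -1.0, 3.0, -0.0, -3.0, 1.0, -3.0]]
```

View pics/crop.png

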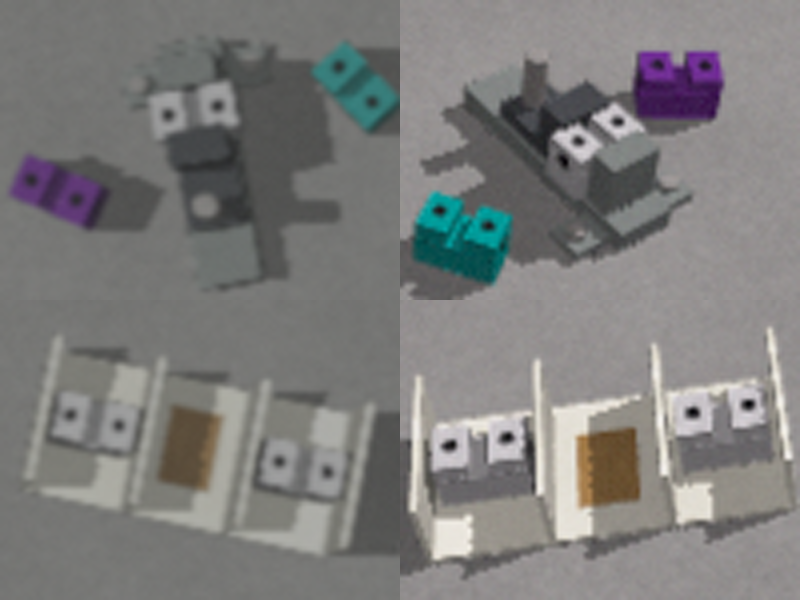

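Silver block in the vise jaws, top px (253,187); the look-alikes are purple (219,208) and turquoise (293,182). Only the silver one is clamped, so it is the one meant. The empty bay is the rack's middle one, with the card at top px (408,182). I'll fit box models to the depth clouds for precise poses.

```bash
cat > fit.py <<'E'
from h import *
from scipy.optimize import minimize
def sdf(P,boxes):
    out=P[:,2].copy()  # table
    for b in boxes:
        lo,hi=np.array(b).reshape(3,2).T; q=np.abs(P-(lo+hi)/2)-(hi-lo)/2
        d=np.linalg.norm(np.maximum(q,0),axis=1)+np.minimum(q.max(1),0)
        out=np.minimum(out,d)
    return out
def blk(z): return [(-.017,.017,-.03,-.006,z,z+.04),(-.017,.017,.006,.03,z,z+.04),(-.017,.017,-.006,.006,z,z+.026)]
def vise(q): return blk(.02)+[(-.125,.06,-.024,.024,0,.02),(.02,.05,-.055,.055,0,.01),(.0175,.0415,-.022,.022,0,.066),
  (-.086-q,-.017-q,-.022,.022,.02,.034),(-.04-q,-.017-q,-.022,.022,.034,.068),(-.04-q,-.009-q,-.022,.022,.062,.068),(-.077-q,-.059-q,-.008,.008,.034,.08)]
def rack(): 
    y=[-.1155,-.0385,.0385,.1155]
    return [(-.055,.055,-.118,.118,0,.006)]+[(-.055,.055,a-.0025,a+.0025,0,.056) for a in y]
def fit(W,x0,y0,yaw0,boxes,r,q=False):
    P=W.reshape(-1,3);P=P[np.isfinite(P).all(1)]
    P=P[np.hypot(P[:,0]-x0,P[:,1]-y0)<r]
    def loc(p):
        c,s=np.cos(p[2]),np.sin(p[2]); d=P-[p[0],p[1],p[3]]
        return np.c_[c*d[:,0]+s*d[:,1],-s*d[:,0]+c*d[:,1],d[:,2]]
    def cost(p):
        e=np.abs(sdf(loc(p),boxes(p[4]) if q else boxes)); return np.mean(e*e/(e*e+.004**2))
    p0=np.array([x0,y0,yaw0,0]+([.002] if q else [])); best=None
    for k in range(6):
        n=len(p0); S=np.vstack([p0]+[p0+np.eye(n)[i]*(.01,-.01,.06,.004,.004)[i]*(-1)**k for i in range(n)])
        m=minimize(cost,p0,method="Nelder-Mead",options=dict(initial_simplex=S,maxiter=600,xatol=1e-5,fatol=1e-7)); p0=m.x
    return m.x,m.fun
E
python3 - <<'E'
from fit import *
for n in("top","scene"):
    W=np.load(n+"0.npz")["W"]
    p,f=fit(W,.575,.213,.2,vise,.13,True); print(n,"vise",np.round(p,4),round(f,4))
    p,f=fit(W,.585,-.245,-.25,rack(),.15)
    # with spares at bays (offset x unknown): ignore via robust cost
    p,f=fit(W,p[0],p[1],p[2],rack()+[tuple(np.add(b,(0,0,a,a,0,0))) for a in(-.077,.077) for b in blk(.006)],.15); print(n,"rack",np.round(p,4),round(f,4))
E
```

```text
top vise [ 0.5743  0.2167  0.1556  0.0007 -0.0014] 0.2679
top rack [ 0.5832 -0.2431 -0.2513  0.0006] 0.1932
scene vise [ 0.5771  0.2125  0.1609 -0.0019  0.0048] 0.2414
scene rack [ 0.5858 -0.2477 -0.2511 -0.0014] 0.1223
```

```bash
cat > g.py <<'E'
import sys; from h import *
# usage: g.py x y z yaw  (grasp point target) -> slide, spin
x,y,z,th=map(float,sys.argv[1:5]); o=telemetry.get_obs()
r=o["eef_rot"]; t=r[2]; d=np.array([x,y,z+.18])-o["ee_pos"]; c,s=np.cos(t),np.sin(t)
print("slide",np.round([c*d[0]+s*d[1],s*d[0]-c*d[1],-d[2]],4),"spin",round(-((th-t+np.pi)%(2*np.pi)-np.pi),4),"t",o["time_s"],"yaw",round(t,4))
E
python3 g.py .5066 .2036 .122 .158
```

```text
slide [ 0.5449 -0.5851  0.1026] spin 0.1598 t 1.0 yaw 0.3178
```

Request:
jog_arm --rows '[{"gripper":0.094,"slide":[0.545,-0.585,0.05],"spin":0.16},{"gripper":0.094,"slide":[0.545,-0.585,0.05],"spin":0.16},{"gripper":0.094,"slide":[0.545,-0.585,0.05],"spin":0.16},{"gripper":0.094,"slide":[0.545,-0.585,0.05],"spin":0.16},{"gripper":0.094,"slide":[0.545,-0.585,0.05],"spin":0.16},{"gripper":0.094,"slide":[0.545,-0.585,0.05],"spin":0.16},{"gripper":0.094,"slide":[0.545,-0.585,0.05],"spin":0.16},{"gripper":0.094,"slide":[0.545,-0.585,0.05],"spin":0.16}]'

```text
time_s: 1.8
ee_pos: [0.3393, -0.158, 0.3799]
eef_rot: [3.141, -0.001, 0.157]
force: [1.6, -0.9, -0.1]
grip_width: 0.0943
grip_force: 0.0
```

```bash
python3 g.py .5066 .2036 .142 .158
```

```text
slide [ 0.2219 -0.3309  0.0579] spin -0.0006 t 1.8 yaw 0.1574
```

Request:
jog_arm --rows '[{"gripper":0.094,"slide":[0.222,-0.331,0.058],"spin":0},{"gripper":0.094,"slide":[0.222,-0.331,0.058],"spin":0},{"gripper":0.094,"slide":[0.222,-0.331,0.058],"spin":0},{"gripper":0.094,"slide":[0.222,-0.331,0.058],"spin":0},{"gripper":0.094,"slide":[0.222,-0.331,0.058],"spin":0},{"gripper":0.094,"slide":[0.222,-0.331,0.058],"spin":0},{"gripper":0.094,"slide":[0.222,-0.331,0.058],"spin":0},{"gripper":0.094,"slide":[0.222,-0.331,0.058],"spin":0}]'

```text
time_s: 2.6
ee_pos: [0.5056, 0.2016, 0.3218]
eef_rot: [3.142, -0.0, 0.158]
force: [0.3, -0.2, 0.4]
grip_width: 0.0939
grip_force: 0.0
```

```bash
python3 g.py .5066 .2036 .122 .158
```

```text
slide [ 0.0013 -0.0019  0.0198] spin 0.0001 t 2.6 yaw 0.1581
```

Request:
jog_arm --rows '[{"gripper":0.094,"slide":[0.001,-0.002,0.03],"spin":0},{"gripper":0.094,"slide":[0.001,-0.002,0.03],"spin":0},{"gripper":0.094,"slide":[0.001,-0.002,0.03],"spin":0}]'

```text
time_s: 2.9
ee_pos: [0.5058, 0.2011, 0.2923]
eef_rot: [3.141, 0.001, 0.158]
force: [0.5, -0.3, 0.5]
grip_width: 0.0937
grip_force: 0.0
```

```bash
python3 - <<'E'
from h import *
o=telemetry.get_obs(); p=o["ee_pos"]; t=o["eef_rot"][2]; print(p,t)
for n in("scene","top"):
    im,W=cloud(n); np.savez(n+"1.npz",im=im,W=W)
    c,s=np.cos(t),np.sin(t); d=W-p
    L=np.stack([c*d[...,0]+s*d[...,1],s*d[...,0]-c*d[...,1],-d[...,2]],-1)
    for lo,hi in((.11,.145),(.145,.17),(.17,.21)):
      for sg in(-1,1):
        m=(np.abs(L[...,0])<.05)&(L[...,1]*sg>.03)&(L[...,1]*sg<.08)&(L[...,2]>lo)&(L[...,2]<hi)
        if m.sum()>3: print(n,lo,sg,m.sum(),np.round(np.percentile(L[m],[5,50,95],axis=0),4).tolist())
    m=(np.abs(L[...,0])<.15)&(np.abs(L[...,1])<.15)&(L[...,2]>-.1)&(L[...,2]<.13)
    if n=="top": print(np.round(np.percentile(L[m],[2,50,98],axis=0),3).tolist())
im=np.load("scene1.npz")["im"]
cv2.imwrite("pics/s1.png",cv2.resize(im[100:240,300:480],None,fx=4,fy=4,interpolation=cv2.INTER_CUBIC)[:,:,::-1])
E
```

```text
[0.50576407 0.20112428 0.29232598] 0.15761051732506903
scene 0.11 -1 62 [[-0.0052, -0.0556, 0.1127], [0.0082, -0.0474, 0.1299], [0.0124, -0.0434, 0.1418]]
scene 0.11 1 32 [[-0.0051, 0.0521, 0.1293], [0.0088, 0.0602, 0.1371], [0.0124, 0.0624, 0.1445]]
scene 0.145 -1 52 [[-0.0059, -0.0562, 0.1455], [0.007, -0.0464, 0.1574], [0.0118, -0.0432, 0.1693]]
scene 0.145 1 50 [[-0.0069, 0.0512, 0.1464], [0.0075, 0.0603, 0.1578], [0.0116, 0.0628, 0.1681]]
scene 0.17 -1 55 [[-0.005, -0.0549, 0.1718], [0.007, -0.0461, 0.1849], [0.0119, -0.0433, 0.1974]]
scene 0.17 1 48 [[-0.0075, 0.0514, 0.1718], [0.0077, 0.0595, 0.1815], [0.012, 0.0625, 0.1948]]
[[-0.048, -0.054, -0.1], [-0.018, 0.041, -0.071], [0.038, 0.084, 0.08]]
```

View pics/s1.png

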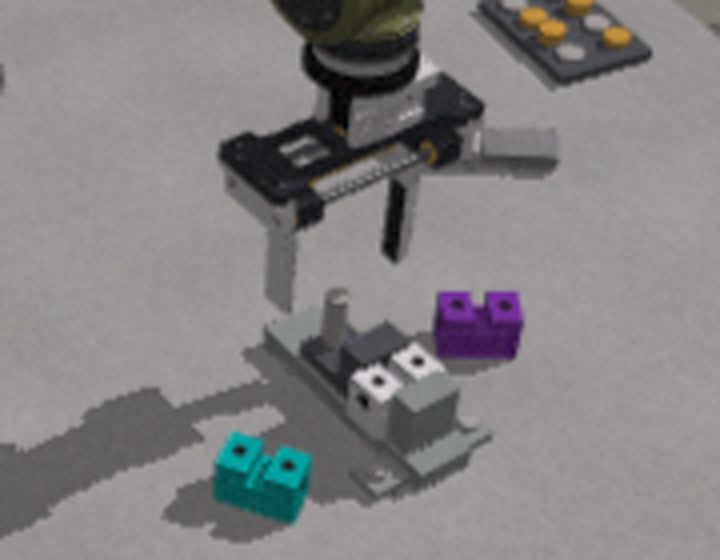

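The scene camera agrees with the gripper to within 1 mm (finger faces where they should be), so I trust its poses: vise (0.577, 0.2127), post (0.5055, 0.201). The picture shows the open fingers straddling the post at crop px (337,310). Descending and gripping.

Request:
jog_arm --rows '[{"gripper":0.094,"slide":[0,0,0.03],"spin":0},{"gripper":0.05,"slide":[0,0,0.05],"spin":0},{"gripper":0.03,"slide":[0,0,0.05],"spin":0},{"gripper":0.0,"slide":[0,0,0.05],"spin":0},{"gripper":0.0,"slide":[0,0,0.05],"spin":0},{"gripper":0.0,"slide":[0,0,0.05],"spin":0},{"gripper":0.0,"slide":[0,0,0.05],"spin":0},{"gripper":0.0,"slide":[0,0,0.05],"spin":0}]' --squeeze 25

```text
time_s: 3.8
ee_pos: [0.5059, 0.2015, 0.2425]
eef_rot: [-3.141, -0.001, 0.158]
force: [-0.3, 0.7, -0.8]
grip_width: 0.0415
grip_force: 0.0
```

Request:
jog_arm --rows '[{"gripper":0.0,"slide":[0,0,0],"spin":0},{"gripper":0.0,"slide":[0,0,0],"spin":0},{"gripper":0.0,"slide":[0,0,0],"spin":0},{"gripper":0.0,"slide":[0,0,0],"spin":0},{"gripper":0.0,"slide":[0,0,0],"spin":0}]'

```text
time_s: 4.3
ee_pos: [0.5056, 0.2025, 0.2421]
eef_rot: [-3.139, -0.0, 0.158]
force: [-0.7, 11.3, -1.3]
grip_width: 0.0175
grip_force: 25.0
```

Request:
jog_arm --rows '[{"gripper":0.0,"slide":[-0.002,-0.001,0],"spin":0},{"gripper":0.0,"slide":[-0.006,-0.001,0],"spin":0},{"gripper":0.0,"slide":[-0.01,-0.001,0],"spin":0},{"gripper":0.0,"slide":[-0.014,-0.001,0],"spin":0},{"gripper":0.0,"slide":[-0.018,-0.001,0],"spin":0},{"gripper":0.0,"slide":[-0.018,-0.001,0],"spin":0}]'

```text
time_s: 4.9
ee_pos: [0.4876, 0.1999, 0.2421]
eef_rot: [-3.141, -0.0, 0.158]
force: [-2.3, 5.0, 0.4]
grip_width: 0.0174
grip_force: 25.0
```

Request:
jog_arm --rows '[{"gripper":0.0,"slide":[-0.002,0,0],"spin":0},{"gripper":0.0,"slide":[-0.004,0,0],"spin":0},{"gripper":0.0,"slide":[-0.004,0,0],"spin":0}]'

```text
time_s: 5.2
ee_pos: [0.4839, 0.1993, 0.2421]
eef_rot: [-3.141, -0.001, 0.158]
force: [1.6, 6.6, -2.0]
grip_width: 0.0177
grip_force: 25.0
```

Request:
jog_arm --rows '[{"gripper":0.0,"slide":[-0.001,0,0],"spin":0},{"gripper":0.0,"slide":[-0.002,0,0],"spin":0},{"gripper":0.0,"slide":[-0.002,0,0],"spin":0}]'

```text
time_s: 5.5
ee_pos: [0.4827, 0.1991, 0.2421]
eef_rot: [-3.141, -0.004, 0.158]
force: [13.6, 8.9, -12.2]
grip_width: 0.0175
grip_force: 25.0
```

Request:
jog_arm --rows '[{"gripper":0.0,"slide":[-0.001,0,0],"spin":0},{"gripper":0.0,"slide":[-0.001,0,0],"spin":0}]'

```text
time_s: 5.7
ee_pos: [0.482, 0.1989, 0.2422]
eef_rot: [-3.14, -0.005, 0.158]
force: [16.1, 9.0, -13.5]
grip_width: 0.0175
grip_force: 25.0
```

Request:
jog_arm --rows '[{"gripper":0.094,"slide":[0,0,0],"spin":0},{"gripper":0.094,"slide":[0,0,0],"spin":0},{"gripper":0.094,"slide":[0,0,0],"spin":0},{"gripper":0.094,"slide":[0,0,0],"spin":0},{"gripper":0.094,"slide":[0,0,-0.05],"spin":0},{"gripper":0.094,"slide":[0,0,-0.08],"spin":0},{"gripper":0.094,"slide":[0,0,-0.08],"spin":0}]'

```text
time_s: 6.4
ee_pos: [0.4814, 0.1987, 0.3262]
eef_rot: [-3.141, -0.007, 0.158]
force: [0.1, -0.1, -0.1]
grip_width: 0.07
grip_force: 0.0
```

```bash
python3 g.py .577 .2135 .125 .159;python3 - <<'E'
from fit import *
for n in("scene","top"):
    im,W=cloud(n)
    m=(W[...,2]<.1); W[~m]=np.nan
    p,f=fit(W,.576,.213,.16,lambda q:vise(q+.023),.13,True); print(n,np.round(p,4),f)
E
```

```text
slide [0.0967 0.0004 0.0212] spin -0.0012 t 6.4 yaw 0.1578
scene [ 0.5773  0.2125  0.1602 -0.0018  0.0038] 0.23878176865817663
top [ 0.5745  0.2168  0.1633  0.0006 -0.0034] 0.2643531615688778
```

Request:
jog_arm --rows '[{"gripper":0.094,"slide":[0.05,0.0,0.0],"spin":0},{"gripper":0.094,"slide":[0.0962,0.0005,0.01],"spin":0},{"gripper":0.094,"slide":[0.0962,0.0005,0.02],"spin":0},{"gripper":0.094,"slide":[0.0962,0.0005,0.02],"spin":0},{"gripper":0.094,"slide":[0.0962,0.0005,0.06],"spin":0},{"gripper":0.094,"slide":[0.0962,0.0005,0.1],"spin":0},{"gripper":0.094,"slide":[0.0962,0.0005,0.1],"spin":0},{"gripper":0.094,"slide":[0.0962,0.0005,0.1],"spin":0}]'

```text
time_s: 7.3
ee_pos: [0.5757, 0.2133, 0.2231]
eef_rot: [3.142, 0.001, 0.158]
force: [-0.4, 0.7, 1.3]
grip_width: 0.0941
grip_force: 0.0
```

Request:
jog_arm --rows '[{"gripper":0.0,"slide":[0,0,0],"spin":0},{"gripper":0.0,"slide":[0,0,0],"spin":0},{"gripper":0.0,"slide":[0,0,0],"spin":0},{"gripper":0.0,"slide":[0,0,0],"spin":0},{"gripper":0.0,"slide":[0,0,0],"spin":0},{"gripper":0.0,"slide":[0,0,0],"spin":0},{"gripper":0.0,"slide":[0,0,0],"spin":0},{"gripper":0.0,"slide":[0,0,0],"spin":0}]' --squeeze 30

```text
time_s: 8.1
ee_pos: [0.5762, 0.2132, 0.2226]
eef_rot: [-3.141, -0.001, 0.158]
force: [-1.2, -0.6, 6.0]
grip_width: 0.06
grip_force: 30.0
```

Gripped at 60 mm width, as expected. Lifting gently.

Request:
jog_arm --rows '[{"gripper":0.0,"slide":[-0.001,0,-0.005],"spin":0},{"gripper":0.0,"slide":[-0.001,0,-0.015],"spin":0},{"gripper":0.0,"slide":[-0.001,0,-0.03],"spin":0},{"gripper":0.0,"slide":[-0.001,0,-0.055],"spin":0},{"gripper":0.0,"slide":[-0.001,0,-0.085],"spin":0},{"gripper":0.0,"slide":[-0.001,0,-0.115],"spin":0},{"gripper":0.0,"slide":[-0.001,0,-0.12],"spin":0},{"gripper":0.0,"slide":[-0.001,0,-0.12],"spin":0}]'

```text
time_s: 8.9
ee_pos: [0.575, 0.213, 0.3431]
eef_rot: [-3.141, -0.002, 0.158]
force: [-0.5, 0.2, -3.2]
grip_width: 0.06
grip_force: 30.0
```

```bash
python3 g.py .46 -.03 .12 -.251
```

```text
slide [-0.1517  0.2219  0.0431] spin 0.4088 t 8.9 yaw 0.1578
```

Request:
jog_arm --rows '[{"gripper":0.0,"slide":[-0.02,0.03,0],"spin":0.1},{"gripper":0.0,"slide":[-0.05,0.07,0],"spin":0.2},{"gripper":0.0,"slide":[-0.08,0.115,0],"spin":0.3},{"gripper":0.0,"slide":[-0.11,0.16,0.01],"spin":0.409},{"gripper":0.0,"slide":[-0.135,0.2,0.03],"spin":0.409},{"gripper":0.0,"slide":[-0.152,0.222,0.043],"spin":0.409},{"gripper":0.0,"slide":[-0.152,0.222,0.05],"spin":0.409},{"gripper":0.0,"slide":[-0.152,0.222,0.05],"spin":0.409}]'

```text
time_s: 9.7
ee_pos: [0.4594, -0.0305, 0.2904]
eef_rot: [3.141, 0.003, -0.253]
force: [-0.2, -0.4, -1.8]
grip_width: 0.0601
grip_force: 30.0
```

```bash
python3 g.py .46 -.03 .0226 -.251
```

```text
slide [ 0.0004 -0.0006  0.0878] spin -0.0019 t 9.7 yaw -0.2529
```

Request:
jog_arm --rows '[{"gripper":0.0,"slide":[0,0,0.03],"spin":0},{"gripper":0.0,"slide":[0,0,0.055],"spin":0},{"gripper":0.0,"slide":[0,0,0.07],"spin":0},{"gripper":0.0,"slide":[0,0,0.08],"spin":0},{"gripper":0.0,"slide":[0,0,0.084],"spin":0},{"gripper":0.0,"slide":[0,0,0.086],"spin":0},{"gripper":0.0,"slide":[0,0,0.086],"spin":0}]'

```text
time_s: 10.4
ee_pos: [0.4601, -0.0299, 0.2065]
eef_rot: [-3.141, -0.001, -0.251]
force: [-0.8, -0.2, -1.7]
grip_width: 0.0601
grip_force: 30.0
```

Request:
jog_arm --rows '[{"gripper":0.0,"slide":[0,0,0.002],"spin":0},{"gripper":0.0,"slide":[0,0,0.003],"spin":0},{"gripper":0.0,"slide":[0,0,0.003],"spin":0}]'

```text
time_s: 10.7
ee_pos: [0.4599, -0.0301, 0.2032]
eef_rot: [-3.142, -0.0, -0.251]
force: [0.5, 0.4, -2.3]
grip_width: 0.0598
grip_force: 30.0
```

Request:
jog_arm --rows '[{"gripper":0.0,"slide":[0,0,0.0005],"spin":0},{"gripper":0.0,"slide":[0,0,0.001],"spin":0},{"gripper":0.0,"slide":[0,0,0.001],"spin":0}]'

```text
time_s: 11.0
ee_pos: [0.4599, -0.0301, 0.2025]
eef_rot: [-3.142, -0.0, -0.251]
force: [-2.7, 0.6, 5.3]
grip_width: 0.0597
grip_force: 30.0
```

Contact felt. Letting go, rising.

Request:
jog_arm --rows '[{"gripper":0.094,"slide":[0,0,0],"spin":0},{"gripper":0.094,"slide":[0,0,0],"spin":0},{"gripper":0.094,"slide":[0,0,0],"spin":0},{"gripper":0.094,"slide":[0,0,0],"spin":0},{"gripper":0.094,"slide":[0,0,-0.03],"spin":0},{"gripper":0.094,"slide":[0,0,-0.07],"spin":0},{"gripper":0.094,"slide":[0,0,-0.11],"spin":-0.14},{"gripper":0.094,"slide":[0,0,-0.12],"spin":-0.28}]'

```text
time_s: 11.8
ee_pos: [0.4602, -0.0301, 0.326]
eef_rot: [3.141, -0.006, 0.034]
force: [0.4, 0.4, -0.7]
grip_width: 0.0938
grip_force: 0.0
```

Request:
jog_arm --rows '[{"gripper":0.094,"slide":[0,0,0],"spin":-0.14},{"gripper":0.094,"slide":[0,0,0],"spin":-0.28},{"gripper":0.094,"slide":[0,0,0],"spin":-0.42},{"gripper":0.094,"slide":[0,0,0],"spin":-0.56},{"gripper":0.094,"slide":[0,0,0],"spin":-0.7},{"gripper":0.094,"slide":[0,0,0],"spin":-0.84},{"gripper":0.094,"slide":[0,0,0],"spin":-0.98},{"gripper":0.094,"slide":[0,0,0],"spin":-1.12}]'

```text
time_s: 12.6
ee_pos: [0.4599, -0.0301, 0.322]
eef_rot: [-3.142, -0.0, 1.155]
force: [0.2, 0.3, -0.1]
grip_width: 0.0938
grip_force: 0.0
```

```bash
python3 - <<'E'
from fit import *
im,W=cloud("scene"); W[W[...,2]>.06]=np.nan
p,f=fit(W,.46,-.03,-.251,blk(0),.07); print(np.round(p,4),f)
cv2.imwrite("pics/s2.png",cv2.resize(im[80:320,150:470],None,fx=2.4,fy=2.4)[:,:,::-1])
E
python3 g.py .46 -.03 .1 1.32
```

```text
[ 0.4613 -0.0325 -0.2566 -0.0016] 0.14092229738445136
slide [0.0002 0.0001 0.042 ] spin -0.1566 t 12.65 yaw 1.1634
```

View pics/s2.png

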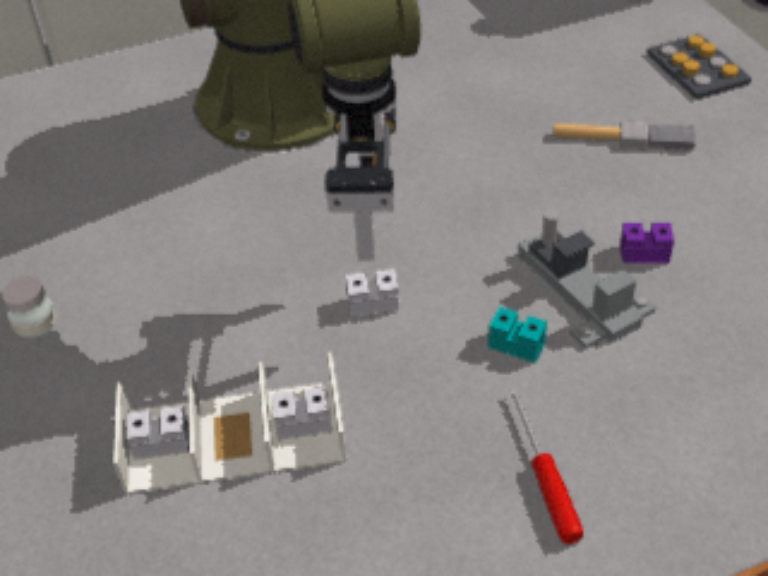

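Picture: the block stands upright at crop (372,290), and the vise is open and empty. Now regripping by the long sides.

Request:
jog_arm --rows '[{"gripper":0.094,"slide":[0,0,0],"spin":-0.14},{"gripper":0.094,"slide":[0,0,0.02],"spin":-0.157},{"gripper":0.094,"slide":[0,0,0.04],"spin":-0.157},{"gripper":0.094,"slide":[0,0,0.075],"spin":-0.157},{"gripper":0.094,"slide":[0,0,0.105],"spin":-0.157},{"gripper":0.094,"slide":[0,0,0.119],"spin":-0.157},{"gripper":0.094,"slide":[0,0,0.119],"spin":-0.157}]'

```text
time_s: 13.35
ee_pos: [0.4595, -0.0301, 0.2016]
eef_rot: [-3.139, 0.0, 1.303]
force: [0.3, -0.3, 0.7]
grip_width: 0.0938
grip_force: 0.0
```

Request:
jog_arm --rows '[{"gripper":0.0,"slide":[0,0,0],"spin":0},{"gripper":0.0,"slide":[0,0,0],"spin":0},{"gripper":0.0,"slide":[0,0,0],"spin":0},{"gripper":0.0,"slide":[0,0,0],"spin":0},{"gripper":0.0,"slide":[0,0,0],"spin":0},{"gripper":0.0,"slide":[0,0,0],"spin":0},{"gripper":0.0,"slide":[0,0,0],"spin":0},{"gripper":0.0,"slide":[0,0,0],"spin":0}]'

```text
time_s: 14.15
ee_pos: [0.4598, -0.0301, 0.2031]
eef_rot: [-3.141, -0.0, 1.306]
force: [-1.7, 0.4, 1.5]
grip_width: 0.0338
grip_force: 30.2
```

Request:
jog_arm --rows '[{"gripper":0.0,"slide":[0,0,0],"spin":0},{"gripper":0.0,"slide":[0,0,0],"spin":0},{"gripper":0.0,"slide":[0,0,0],"spin":0}]'

```text
time_s: 14.45
ee_pos: [0.4599, -0.0301, 0.2031]
eef_rot: [-3.142, -0.0, 1.306]
force: [-0.1, 0.2, 1.0]
grip_width: 0.034
grip_force: 29.9
```

Request:
jog_arm --rows '[{"gripper":0.0,"slide":[0,0,-0.01],"spin":0},{"gripper":0.0,"slide":[0,0,-0.04],"spin":0},{"gripper":0.0,"slide":[0,0,-0.075],"spin":0},{"gripper":0.0,"slide":[0,0,-0.105],"spin":-0.014},{"gripper":0.0,"slide":[0,0,-0.11],"spin":-0.014},{"gripper":0.0,"slide":[0,0,-0.11],"spin":-0.014}]'

```text
time_s: 15.05
ee_pos: [0.4597, -0.0301, 0.3135]
eef_rot: [3.14, -0.0, 1.32]
force: [0.4, -0.1, -2.6]
grip_width: 0.0335
grip_force: 29.9
```

```bash
python3 g.py .5845 -.2454 .125 1.32
```

```text
slide [-0.1775  0.1744  0.0085] spin -0.0004 t 15.05 yaw 1.3196
```

Request:
jog_arm --rows '[{"gripper":0.0,"slide":[-0.02,0.02,0],"spin":0},{"gripper":0.0,"slide":[-0.05,0.05,0],"spin":0},{"gripper":0.0,"slide":[-0.085,0.083,0],"spin":0},{"gripper":0.0,"slide":[-0.12,0.118,0],"spin":0},{"gripper":0.0,"slide":[-0.155,0.152,0],"spin":0},{"gripper":0.0,"slide":[-0.17,0.168,0],"spin":0},{"gripper":0.0,"slide":[-0.1775,0.1744,0],"spin":0},{"gripper":0.0,"slide":[-0.1775,0.1744,0],"spin":0}]'

```text
time_s: 15.85
ee_pos: [0.5846, -0.2457, 0.3111]
eef_rot: [-3.139, -0.001, 1.319]
force: [0.4, 0.6, -1.8]
grip_width: 0.0338
grip_force: 29.9
```

Request:
jog_arm --rows '[{"gripper":0.0,"slide":[0,0,0.015],"spin":0},{"gripper":0.0,"slide":[0,0,0.02],"spin":0},{"gripper":0.0,"slide":[0,0,0.02],"spin":0}]'

```text
time_s: 16.15
ee_pos: [0.5844, -0.2444, 0.2916]
eef_rot: [-3.139, -0.001, 1.321]
force: [0.4, -0.5, -2.7]
grip_width: 0.0338
grip_force: 29.9
```

```bash
python3 - <<'E'
from fit import *
o=telemetry.get_obs(); e=o["ee_pos"]; print(e,o["eef_rot"])
sp=lambda:[tuple(np.add(b,(0,0,a,a,0,0))) for a in(-.077,.077) for b in blk(.006)]
im,W=cloud("scene"); imt,Wt=cloud("top")
zb=e[2]-.203
for n,w in(("scene",W),("top",Wt)):
    A=w.copy(); A[(A[...,2]<zb-.004)|(A[...,2]>zb+.043)]=np.nan
    p,f=fit(A,e[0],e[1],-.251,[(*b[:4],b[4],b[5]) for b in blk(zb)],.06); print(n,"held",np.round(p,4),round(f,3))
    B=w.copy(); B[B[...,2]>.062]=np.nan
    p,f=fit(B,.5845,-.2454,-.251,rack()+sp(),.15); print(n,"rack",np.round(p,4),round(f,3))
S=np.load("scene0.npz")["W"]
for n in("scene","top"):
    W0=np.load(n+"0.npz")["W"]
    for a in(-.077,.077):
        c,s=np.cos(-.251),np.sin(-.251); r={"scene":(.5858,-.2477),"top":(.5832,-.2431)}[n]
        x,y=r[0]-s*a,r[1]+c*a; A=W0.copy(); 
        p,f=fit(A,x,y,-.251,blk(.006),.036); d=p[:2]-r; print(n,"spare rack-frame",np.round([c*d[0]+s*d[1],-s*d[0]+c*d[1],p[2]],4))
cv2.imwrite("pics/s3.png",np.vstack([cv2.resize(im[170:310,170:350],None,fx=3,fy=3),cv2.resize(imt[120:180+60,340:520],None,fx=3,fy=3)])[:600,:,::-1])
E
```

```text
[ 0.58436996 -0.24435939  0.29160953] [-3.13912398e+00 -5.49044797e-04  1.32075078e+00]
scene held [ 0.5857 -0.2461 -0.2433 -0.0006] 0.341
scene rack [ 0.5858 -0.2476 -0.2512 -0.0014] 0.121
top held [ 0.5902 -0.2435 -0.2383  0.0008] 0.002
top rack [ 0.5836 -0.2431 -0.2511  0.0006] 0.188
scene spare rack-frame [-2.000e-04 -7.840e-02 -2.561e-01]
scene spare rack-frame [ 2.000e-04  7.840e-02 -2.397e-01]
top spare rack-frame [-0.0007 -0.0785 -0.232 ]
top spare rack-frame [-0.0003  0.0777 -0.262 ]
```

View pics/s3.png

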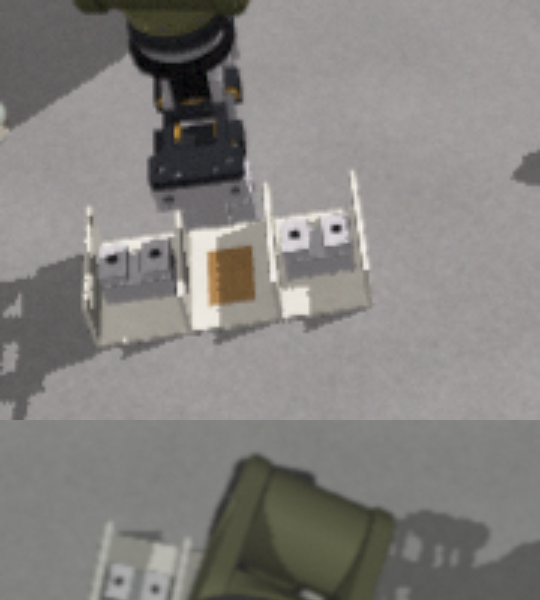

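Held block sits centred over the bay; it needs about 1 mm along y. Lowering.

Request:
jog_arm --rows '[{"gripper":0.0,"slide":[-0.001,0.0005,0.0],"spin":0},{"gripper":0.0,"slide":[-0.001,0.0005,0.015],"spin":0},{"gripper":0.0,"slide":[-0.001,0.0005,0.035],"spin":0},{"gripper":0.0,"slide":[-0.001,0.0005,0.05],"spin":0},{"gripper":0.0,"slide":[-0.001,0.0005,0.065],"spin":0},{"gripper":0.0,"slide":[-0.001,0.0005,0.075],"spin":0},{"gripper":0.0,"slide":[-0.001,0.0005,0.077],"spin":0},{"gripper":0.0,"slide":[-0.001,0.0005,0.077],"spin":0}]'

```text
time_s: 17.05
ee_pos: [0.5851, -0.2465, 0.216]
eef_rot: [-3.142, -0.0, 1.32]
force: [0.7, 0.3, -1.1]
grip_width: 0.0338
grip_force: 29.9
```

Request:
jog_arm --rows '[{"gripper":0.0,"slide":[0.0005,0,0.003],"spin":0},{"gripper":0.0,"slide":[0.0005,0,0.005],"spin":0},{"gripper":0.0,"slide":[0.0005,0,0.006],"spin":0},{"gripper":0.0,"slide":[0.0005,0,0.006],"spin":0}]'

```text
time_s: 17.45
ee_pos: [0.5851, -0.246, 0.2101]
eef_rot: [3.142, -0.0, 1.32]
force: [-0.1, 0.4, -2.2]
grip_width: 0.0338
grip_force: 29.9
```

Request:
jog_arm --rows '[{"gripper":0.0,"slide":[0,0,0.0005],"spin":0},{"gripper":0.0,"slide":[0,0,0.001],"spin":0},{"gripper":0.0,"slide":[0,0,0.0015],"spin":0},{"gripper":0.0,"slide":[0,0,0.0015],"spin":0}]'

```text
time_s: 17.85
ee_pos: [0.5851, -0.246, 0.2091]
eef_rot: [3.141, 0.0, 1.32]
force: [-2.5, 1.1, 5.1]
grip_width: 0.0338
grip_force: 29.9
```

Request:
jog_arm --rows '[{"gripper":0.07,"slide":[0,0,0],"spin":0},{"gripper":0.07,"slide":[0,0,0],"spin":0},{"gripper":0.07,"slide":[0,0,0],"spin":0},{"gripper":0.07,"slide":[0,0,0],"spin":0},{"gripper":0.07,"slide":[0,0,-0.02],"spin":0},{"gripper":0.07,"slide":[0,0,-0.06],"spin":0},{"gripper":0.07,"slide":[0,0,-0.1],"spin":0},{"gripper":0.07,"slide":[0,0,-0.15],"spin":0}]'

```text
time_s: 18.65
ee_pos: [0.5848, -0.2459, 0.359]
eef_rot: [-3.139, -0.0, 1.32]
force: [1.2, 0.7, 0.4]
grip_width: 0.07
grip_force: 0.0
```

Request:
jog_arm --rows '[{"gripper":0.07,"slide":[0.03,-0.03,-0.03],"spin":0},{"gripper":0.07,"slide":[0.06,-0.06,-0.03],"spin":0},{"gripper":0.07,"slide":[0.1,-0.1,-0.03],"spin":0},{"gripper":0.07,"slide":[0.14,-0.14,-0.03],"spin":0},{"gripper":0.07,"slide":[0.17,-0.17,-0.03],"spin":0},{"gripper":0.07,"slide":[0.17,-0.17,-0.03],"spin":0},{"gripper":0.07,"slide":[0.17,-0.17,-0.03],"spin":0},{"gripper":0.07,"slide":[0.17,-0.17,-0.03],"spin":0}]'

```text
time_s: 19.45
ee_pos: [0.4632, -0.0397, 0.3887]
eef_rot: [3.141, 0.0, 1.32]
force: [1.1, -0.0, 1.4]
grip_width: 0.0698
grip_force: 0.0
```

```bash
python3 - <<'E'
from fit import *
im,W=cloud("scene"); imt,Wt=cloud("top")
for n,w in(("scene",W),("top",Wt)):
    B=w.copy(); B[B[...,2]>.07]=np.nan
    p,f=fit(B,.5845,-.2454,-.251,rack()+[tuple(np.add(b,(0,0,a,a,0,0))) for a in(-.077,.077) for b in blk(.006)],.15)
    m,f=fit(B,.585,-.246,-.251,blk(.006),.034); print(n,"rack",np.round(p,4),"block",np.round(m,4),f)
    p,f=fit(B,.576,.2145,.16,lambda q:vise(q+.023)[3:],.13,True); print("vise",np.round(p,4))
cv2.imwrite("pics/end.png",np.hstack([cv2.resize(im[150:300,180:430],None,fx=1.6,fy=1.6),cv2.resize(imt[140:290,200:450],None,fx=1.6,fy=1.6)])[:,:,::-1])
E
```

```text
scene rack [ 0.586  -0.2477 -0.2506 -0.0013] block [ 0.587  -0.2476 -0.2374 -0.0013] 0.15706452881672295
vise [ 0.5773  0.2125  0.1586 -0.0019  0.0037]
top rack [ 0.583  -0.2431 -0.252   0.0006] block [ 0.5837 -0.2426 -0.2401  0.0018] 0.2504301658209463
vise [ 0.5749  0.2171  0.1614  0.0006 -0.0018]
```

View pics/end.png

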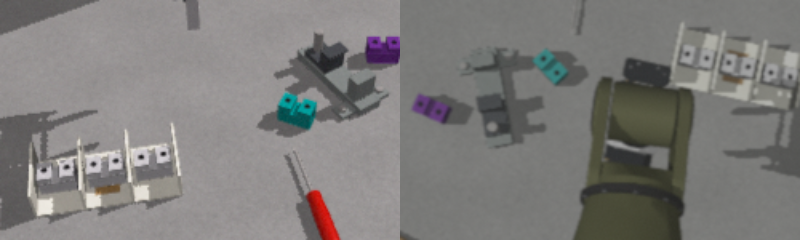

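The block stands in the middle bay, in line to about 1 mm (left px (103,165)). The jaw is open, and the purple, turquoise and screwdriver pieces show no disturbance.

```bash
python3 -c "
from station import workorder; print(workorder.hand_in())"
```

```text
the job is handed in; nothing more can be done
None
```

The job is handed in: the jaw is fully open, and the block was set down on the table, regripped by its long sides and lowered upright into the rack's middle bay, within about 1 mm of line with the other two; no verdict came back.

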